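Swing the titrator spout over the red cup and start the dose

ROBOT

A 6-joint arm with a two-finger parallel gripper is mounted at the origin on the work surface. World frame = base frame: x ahead of the robot, y to its left, z up, the work surface at z = 0. Lengths are in mm, angles in rad, forces in N, time in s.
With the tool pointing down it reaches from about 300 to 775 mm from the base axis. Payload 14.6 kg.
Tool frame: the origin (TCP) lies at the very end of the fingers, on their centre line; the grasp point (between the pads) lies 19 mm behind it; z points along the fingers, y is the line along which they close (so a half turn about z gives the same grasp; the last joint's range is limited). The gripper opens to 94 mm and grips with 3 to 60 N. Pads are 16 mm wide; open, the fingers measure 119 mm over their backs; the gripper's body (75 mm by 177 mm) begins 78 mm behind the grasp point.
Start: joints at [-1.381, 0.3, 1.521, -0, 1.321, -0.067], TCP at [139.686, -531.956, 205.446] pointing down, gripper open.
Joint ranges: [-3.03, 3.03], [-0.79, 2.21], [0.23, 2.52], [-1.04, 4.18], [0, 3.07], [-2.55, 2.55]. Speed limits (rad/s): [2.22, 2.22, 2.57, 3.14, 3.14, 3.14].

INTERFACE

Orientations are given as [roll, pitch, yaw] about the fixed x, y, z axes, in that order (R = Rz(yaw) Ry(pitch) Rx(roll)).
In Python, from cell import manip, camera, get_calibration gives the robot as it stands. The module is installed in compiled form; this text tells all that it offers.
- The arm moves only by the tool jog_arm, never from a script. Its argument "plan" is one flat list of numbers, 6 for each row, row after row: the shift along the world's x, y, z in m, then the turn, a rotation vector about the world's x, y, z in degrees. A call has 1 to 20 rows; each row is the pose to reach, as a shift and turn from the pose commanded when the call began; what a row does not reach only later rows make up. A row lasts 1/10 s, in which the tool goes at most 50 mm and 8.59 degrees, less where a joint would pass 70% of its speed; a pose out of reach is approached as far as the arm can. A call with a gripper value outside its range is refused whole. "claw" is the finger opening in m, from 0 to 0.094, set as the call begins (left out, the last holds). The fingers move at their own pace and stop on an object; "force" is the grip in N (left out, the last holds). Time passes only in rows, so rows that repeat a pose let the fingers close. It gives the time, the measured TCP pose, the force, the opening and the grip force at its end, in the units of the state.
- manip.read_state(): the state, without advancing time (a new reading comes with each control period).
- camera(name): name is "scene" or "top"; returns (picture, depth): 400x640x3 uint8, red, green, blue; 400x640 float32, mm along the optical axis (not along the pixel's ray), 0 where there is no reading.
- get_calibration(name): a dict with "fx", "fy", "cx", "cy" (pixels), "k1" (the pictures are not rectified: a ray, as slopes to the right and down, at radius r is drawn at 1 + k1 r^2 times it, then the intrinsics apply), "origin" and "attitude" of the camera in the world. Camera axes: x right, y down, z forward; pixel columns grow to the right and rows downward; lengths in mm; the calibration is good to about 2 mm. A picture is of the moment at which its call begins. get_calibration takes no time and is no camera call.
- manip.sign_off(): hands the job in; it is judged then, once.
The state is a dict: "clock": time; "joints": joint angles; "qd": joint speeds; "effort": joint torques, N m; "eef_pos": TCP position; "eef_rot": TCP orientation; "wrist_force": force on the tool from outside, world axes, zero at the start; "moment": the same for the moment, N m; "finger_gap": finger opening in mm; "finger_force": force on a finger pad.
Only numpy, scipy, OpenCV 4.12 (cv2) and the standard library are available. Lean on these libraries where they do the work, as an engineer would, in place of code of your own. Each camera call takes 0.05 s, during which the arm holds its last target. There are 200 camera calls.

TASK

Push the titrator's white spout arm gently sideways with a finger, without pinching it, until its nozzle is over the middle of the red cup, then press the green button on the blue console all the way down and let it come up again. Do not press the button before the nozzle is over the red cup, and leave the spout there. Do not lift, tip or shift anything that stands loose on the bench.

Things in the scene. Friction and masses are not known exactly. Their poses are not given: they have to be found in the camera images.
- titrator: bottle-top titrator fixed to the bench: glass bottle 80 mm across with white paper label, black collar, white head (56 x 54 mm, black knob on each side to 39 mm from the axis, from 180 mm to 300 mm above the bench). Origin on the bench at its vertical axis, which is the pivot axis of the spout arm; +x points away from the spout at joint 0, z up
- spout (a joint): angle of the spout arm about the titrator's vertical axis, rad, -1.25 to 1.25. At 0 the arm points along the titrator's own -x; it grows counterclockwise seen from above, so the nozzle lies at titrator + 0.18*(-cos q, -sin q) in the titrator's axes. It turns stiffly (about 0.7 N at spout_mid to start it, 1.6 N at a slow push of 1 rad/s) and stays where it is left
- nozzle_tip (a point): lower end of the spout's nozzle (a thin white tube 8 mm across hanging from a grey sleeve 18 mm across and 40 mm tall), 180 mm from the pivot axis and 106 mm above the bench; the cups pass below it with 31 mm to spare
- spout_mid (a point): centre of the white spout arm at 140 mm from the pivot axis, 167 mm above the bench. The arm is a straight level bar 14 mm wide and 18 mm tall (158 to 176 mm above the bench) that runs from the pivot to the grey sleeve 171 mm out; its sides are free from 60 to 165 mm. An orange tap stands on it 55 mm from the axis
- red_cup: loose open red plastic sample cup, 60 mm across the rim, 75 mm tall, 150 g or so; origin at the centre of its underside. The three cups stand about on the nozzle's circle, in any order
- blue_cup: the same cup in blue; to be left alone
- white_cup: the same cup in white; to be left alone
- dispense_top (a point): centre of the top of the green round push button (32 mm across) on the blue dosing console (130 x 100 x 50 mm, fixed to the bench, a white panel with a small display beside the button). It is pressed straight down
- dispense (a joint): travel of the green button, m: 0 up, 0.006 fully down (4 N); springs back
- amber_bottle: loose amber glass bottle with black cap, 56 mm across, 115 mm tall, beyond the console; origin at the centre of its underside; to be left alone
- ph_tester: loose white pocket tester with steel probe, lying flat, about 156 x 33 x 20 mm, long side along its x; body from -18 to 78 mm, probe to -78 mm; origin on the bench; to be left alone
Things that resemble listed ones, but are neither listed nor needed, are in the scene too. What is meant by the part that bears dispense_top is not pink or turquoise, and is the smaller of those in its own colour.

How it is judged (in metres and radians):
On the way, in this order (a step that is already met when the one before it is completed fails the run):
1. the nozzle stands still over the middle of the red cup (within 12 mm) (horizontal distance between nozzle_tip and red_cup below 0.012 m and velocity of joint spout between -0.05 and 0.05 rad/s), for 0.3 s.
2. the green button is pressed down (over 4.5 mm of its 6 mm) with the nozzle over the red cup (value of joint dispense above 0.0045 m and horizontal distance between nozzle_tip and red_cup below 0.012 m), for 0.1 s.
At the end, for the whole second after the job is handed in: the nozzle tip is within 12 mm (level distance) of the red cup's centre and at rest, the green button is up again (under 1.5 mm), and the three cups, the bottle and the tester stand upright, at rest, within 12 mm of where they began (all of step 1 and value of joint dispense below 0.0015 m and distance of each of red_cup, blue_cup, white_cup, amber_bottle, ph_tester from where it was at the start of the episode below 0.012 m and linear speed of each of red_cup, blue_cup, white_cup, amber_bottle, ph_tester below 0.02 m/s and angle between each of red_cup, blue_cup, white_cup, amber_bottle, ph_tester's own z axis and vertical below 0.15 rad); the robot touches nothing.
It fails at once if the button is pressed (over 3 mm) while the nozzle is more than 14 mm from the red cup's centre (value of joint dispense above 0.003 m and horizontal distance between nozzle_tip and red_cup above 0.014 m).
It fails at once if the spout arm is struck, not gently pushed (over 4 rad/s) (velocity of joint spout above 4 rad/s or velocity of joint spout below -4 rad/s).
It fails at once if the titrator or its spout arm is pinched or shoved hard by the fingers (over 18 N) (contact force between the fingers and titrator above 18 N).
It fails at once if a cup, the bottle or the tester is lifted (over 8 mm), tipped or shifted (over 20 mm) (height (world z) of any of red_cup, blue_cup, white_cup, amber_bottle, ph_tester above 0.008 m or distance of any of red_cup, blue_cup, white_cup, amber_bottle, ph_tester from where it was at the start of the episode above 0.02 m or angle between any of red_cup, blue_cup, white_cup, amber_bottle, ph_tester's own z axis and vertical above 0.35 rad).
It also fails if it takes over 58 s, if anything falls off the work surface, if the arm or the gripper's body presses on something with over 40 N, if the wrist force passes 120 N, or if a joint passes its speed limit or range.

## Working session

There is one attempt and no reset: what is moved stays moved. The work goes in short steps, Python scripts to look and compute and a tool call to move; the robot and the scene stay as the last step left them, time stands still between calls to the robot, and variables do not carry over. Pictures are saved under pics/ and viewed, at most 10 in all, crops included, and the job is handed in when it is done.

Besides the shell and the picture viewer there is one more tool, called by a JSON object that holds its "op" and its "data". jog_arm: Moves the arm, as the interface text tells. Its arguments: {"type":"object","properties":{"plan":{"type":"array"},"claw":{"type":"number"},"force":{"type":"number"}},"required":["plan"]}

```bash
mkdir -p pics
cat > h.py <<'E'
import numpy as np, cv2
from cell import manip, camera, get_calibration
def cal(n):
    c=get_calibration(n); return c
def rot(c):
    A=np.array(c["attitude"],float)
    if A.shape==(3,3): return A
    r,p,y=A
    Rx=cv2.Rodrigues(np.array([r,0,0.]))[0];Ry=cv2.Rodrigues(np.array([0,p,0.]))[0];Rz=cv2.Rodrigues(np.array([0,0,y]))[0]
    return Rz@Ry@Rx
def ray(c,u,v):
    d=np.array([(u-c["cx"])/c["fx"],(v-c["cy"])/c["fy"]]);s=d.copy()
    for _ in range(20): s=d/(1+c["k1"]*(s@s))
    return np.array([s[0],s[1],1.])
def at_z(c,u,v,z):
    R=rot(c);o=np.array(c["origin"],float);w=R@ray(c,u,v);return o+w*(z-o[2])/w[2]
def at_d(c,u,v,d):
    return np.array(c["origin"],float)+rot(c)@(ray(c,u,v)*d)
E
python3 - <<'E'
from h import *
for n in("scene","top"):
    p,d=camera(n); cv2.imwrite(f"pics/{n}0.png",p[:,:,::-1]); np.save(f"{n}0.npy",d); print(get_calibration(n))
print(manip.read_state())
E
```

```text
{'fx': 486.81551211251593, 'fy': 486.81551211251593, 'cx': 314.92646529475076, 'cy': 193.50560282827007, 'k1': 0.025203994123227113, 'origin': array([1312.04250354,  -64.2178099 , 1073.83418055]), 'attitude': array([-2.4196256 , -0.01744123,  1.62142067])}
{'fx': 394.8858427008003, 'fy': 394.8858427008003, 'cx': 315.9392266047508, 'cy': 199.77053065076382, 'k1': 0.02964401296745266, 'origin': array([ 403.68538301,  -90.09108364, 1233.60092681]), 'attitude': array([-3.09158837,  0.00823407, -1.60005729])}
{'clock': 0.1, 'joints': array([-1.38065598e+00,  3.00389557e-01,  1.52149062e+00, -2.94886928e-05,
        1.32067386e+00, -6.66096721e-02]), 'qd': array([-0.00274228, -0.00138511, -0.00130655,  0.00056006,  0.00061197,
       -0.00087272]), 'effort': array([ 5.62885507e-04, -5.32644582e+01, -3.53284228e+01,  7.09133665e-02,
        2.34739407e-02, -6.30713862e-05]), 'eef_pos': array([ 139.60951416, -531.76145101,  204.96931784]), 'eef_rot': array([-3.1406315e+00, -3.5489543e-05,  2.5675731e-01]), 'wrist_force': array([-0.92254612, -0.0455409 , -0.11397258]), 'moment': array([0.05354352, 0.00180474, 0.00402348]), 'finger_force': 0.0, 'finger_gap': 94.08359297462927}
```

View pics/scene0.png

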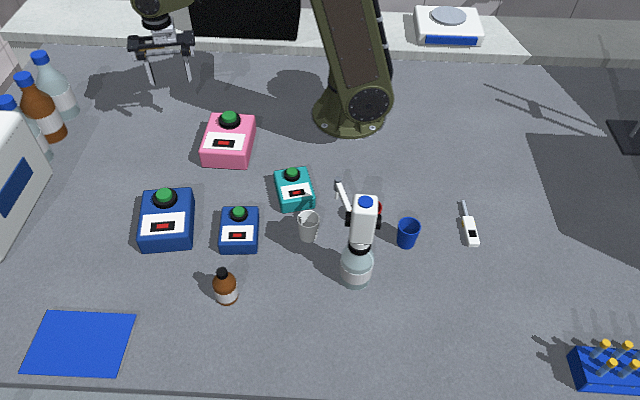

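View pics/top0.png

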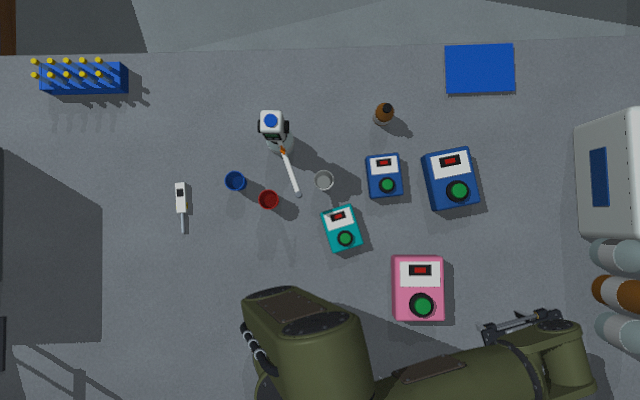

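The scene has four consoles. In the top view they are large blue (450,180), small blue (384,175), turquoise (342,229) and pink (418,290). By the description, the right one is the small blue console, with its button at about (387,185). The red cup is at (269,199), the spout nozzle at about (297,193), and the white cup at (324,181). I'll check this in a close crop.

Run:
```python
import cv2
p=cv2.imread("pics/top0.png")[95:245,215:415]
cv2.imwrite("pics/crop1.png",cv2.resize(p,None,fx=4,fy=4,interpolation=cv2.INTER_CUBIC))
```

```text
(no output)
```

View pics/crop1.png

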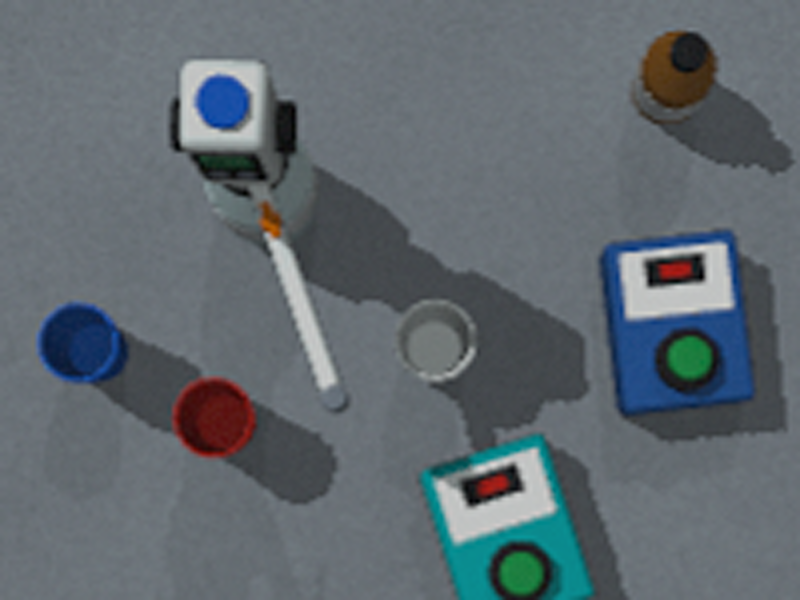

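Run:
```python
from h import *
c=get_calibration("top"); d=np.load("top0.npy"); s=get_calibration("scene"); ds=np.load("scene0.npy")
def P(n,x,y,z=None):
    u,v=215+x/4,95+y/4; dd=np.median(d[int(round(v))-1:int(round(v))+2,int(round(u))-1:int(round(u))+2])
    print(n,at_d(c,u,v,dd).round(1), at_z(c,u,v,z).round(1) if z else '')
P('red',215,417,75);P('white',437,340,75);P('blue',83,343,75)
P('arm in',278,242,176);P('arm mid',306,315,176);P('arm out',330,383,176);P('sleeve',335,397,172)
P('head',223,102,300);P('headctr',225,106,300);P('button',690,355,60);P('bcorner1',604,250,50);P('bcorner2',735,232,50);P('bcorner3',752,397,50);P('bcorner4',625,412,50)
P('teal',545,437,50);P('tealbtn',520,572,60)
# head top cluster by depth
W=[(u,v) for v in range(100,145) for u in range(255,295)]
for lo,hi in((285,320),):
    Q=np.array([at_d(c,u,v,d[v,u]) for u,v in W]);m=(Q[:,2]>lo)&(Q[:,2]<hi);print('headtop',Q[m].mean(0),Q[m].min(0),Q[m].max(0))
# scene-view red/green
print('btn scene',at_d(s,239,213,ds[213,239]))
```

```text
red [471.4  65.2   5.3] [467.6  56.4  75. ]
white [ 526.4 -109.5    5.1] [ 519.5 -108.4   75. ]
blue [532.4 166.9   4.8] [525.  152.3  75. ]
arm in [578.8  -1.7 176.2] [578.9  -1.7 176. ]
arm mid [528.9 -19.2 175.9] [528.9 -19.2 176. ]
arm out [482.2 -34.4 181.4] [482.6 -34.1 176. ]
sleeve [472.6 -37.6 183.2] [473.3 -37.  172. ]
head [643.   18.4 301.8] [643.4  18.6 300. ]
headctr [640.3  17.2 302.8] [641.   17.5 300. ]
button [ 503.  -294.    72.9] [ 504.1 -296.3   60. ]
bcorner1 [ 586.3 -236.7   48.8] [ 586.1 -236.5   50. ]
bcorner2 [ 603.6 -344.1    7.5] [ 596.6 -335.3   50. ]
bcorner3 [ 474.6 -352.8    4.6] [ 472.  -343.1   50. ]
bcorner4 [ 464.9 -251.5   23.2] [ 463.6 -247.9   50. ]
teal [ 448.3 -191.4    2.7] [ 446.6 -187.5   50. ]
tealbtn [ 347.6 -163.9   73.4] [ 346.9 -164.8   60. ]
headtop [642.15912682  20.04461258 296.47010826] [615.37424831  -5.74001672 285.20250982] [671.82465504  48.79602541 305.97245269]
btn scene [ 514.1699072  -287.16049874   75.17428327]
```

Measurements agree with the given sizes. The pivot is at about (643,20), the red cup at (467.6,56.4) with r=179, and the nozzle at (473,-37) with r=179.5. The spout therefore has to turn about 30° clockwise, towards +y. The button top is at about (503.5,-294.5) with z≈73. I'll start by going above the -y side of the arm with the fingers closed.

{"op": "jog_arm", "data": {"plan": [0.385, 0.464, 0, 0, 0, 0, 0.385, 0.464, 0, 0, 0, 0, 0.385, 0.464, 0, 0, 0, 0, 0.385, 0.464, 0, 0, 0, 0, 0.385, 0.464, 0, 0, 0, 0, 0.385, 0.464, 0, 0, 0, 0, 0.385, 0.464, 0, 0, 0, 0, 0.385, 0.464, 0, 0, 0, 0, 0.385, 0.464, 0, 0, 0, 0, 0.385, 0.464, 0, 0, 0, 0, 0.385, 0.464, 0, 0, 0, 0, 0.385, 0.464, 0, 0, 0, 0, 0.385, 0.464, 0, 0, 0, 0, 0.385, 0.464, 0, 0, 0, 0, 0.385, 0.464, 0, 0, 0, 0, 0.385, 0.464, 0, 0, 0, 0, 0.385, 0.464, 0, 0, 0, 0, 0.385, 0.464, 0, 0, 0, 0, 0.385, 0.464, 0, 0, 0, 0, 0.385, 0.464, 0, 0, 0, 0], "claw": 0, "force": 20}}

```text
clock: 2.1
eef_pos: [524.6, -68.1, 205.5]
eef_rot: [3.142, -0.0, 0.257]
wrist_force: [0.2, -0.6, 0.3]
finger_gap: 0.2
finger_force: 0.0
```

Run:
```python
from h import *
p,d=camera("scene"); q=p[130:290,190:450,::-1]
p2,d2=camera("top"); r=p2[95:245,195:415,::-1]
a=cv2.resize(q,(480,295));b=cv2.resize(r,(440,300))
cv2.imwrite("pics/s1.png",cv2.resize(q,None,fx=3,fy=3,interpolation=cv2.INTER_CUBIC))
```

```text
(no output)
```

View pics/s1.png

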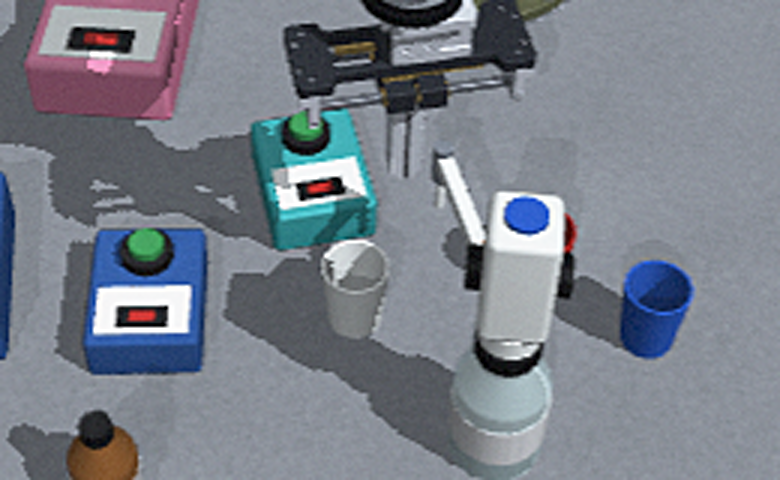

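The fingers hang clear on the -y side of the spout arm, at crop (400,150), with the arm from (445,155) to (475,235). Nothing is below them. Next I'll work out the push arc.

Run:
```python
import numpy as np
p=np.array([643,20.]);th0=198.6
for ph,off in [(0,30),(0,22)]+[(x,19.5) for x in (0,3,6,9,12,15,18,21,24,26,27,28,29,30,30.3)]:
    t=np.radians(th0-ph);q=p+140*np.array([np.cos(t),np.sin(t)])+off*np.array([-np.sin(t),np.cos(t)])
    print(ph,off,((q-[524.7,-68])/1000).round(4))
```

```text
0 30 [-0.0048  0.0149]
0 22 [-0.0074  0.0225]
0 19.5 [-0.0082  0.0249]
3 19.5 [-0.0113  0.0316]
6 19.5 [-0.0141  0.0384]
9 19.5 [-0.0165  0.0454]
12 19.5 [-0.0185  0.0525]
15 19.5 [-0.0202  0.0597]
18 19.5 [-0.0215  0.067 ]
21 19.5 [-0.0224  0.0744]
24 19.5 [-0.0229  0.0818]
26 19.5 [-0.023   0.0867]
27 19.5 [-0.023   0.0892]
28 19.5 [-0.023   0.0916]
29 19.5 [-0.0229  0.0941]
30 19.5 [-0.0228  0.0966]
30.3 19.5 [-0.0227  0.0973]
```

{"op": "jog_arm", "data": {"plan": [0, 0, -0.03, 0, 0, 0, 0, 0, -0.057, 0, 0, 0, 0, 0, -0.057, 0, 0, 0, 0, 0, -0.057, 0, 0, 0]}}

```text
clock: 2.6
eef_pos: [524.9, -68.0, 149.1]
eef_rot: [-3.142, 0.0, 0.257]
wrist_force: [-0.2, -1.0, -0.4]
finger_gap: 0.8
finger_force: 0.0
```

{"op": "jog_arm", "data": {"plan": [-0.005, 0.015, 0, 0, 0, 0, -0.007, 0.021, 0, 0, 0, 0, -0.008, 0.025, 0, 0, 0, 0, -0.011, 0.032, 0, 0, 0, -3, -0.014, 0.038, 0, 0, 0, -6, -0.0165, 0.045, 0, 0, 0, -9, -0.0185, 0.0525, 0, 0, 0, -12, -0.02, 0.06, 0, 0, 0, -15, -0.0215, 0.067, 0, 0, 0, -18, -0.0225, 0.0745, 0, 0, 0, -21, -0.023, 0.082, 0, 0, 0, -24, -0.023, 0.082, 0, 0, 0, -24, -0.023, 0.082, 0, 0, 0, -24]}}

```text
clock: 3.9
eef_pos: [501.7, 14.1, 148.8]
eef_rot: [-3.142, -0.0, -0.16]
wrist_force: [-0.8, 0.0, 0.1]
finger_gap: 0.5
finger_force: 0.0
```

Run:
```python
from h import *
p,d=camera("top"); cv2.imwrite("pics/t2.png",cv2.resize(p[95:245,215:415,::-1],None,fx=4,fy=4,interpolation=cv2.INTER_CUBIC))
print(manip.read_state()["wrist_force"])
```

```text
[-0.25456242  0.1586203   0.37815588]
```

View pics/t2.png

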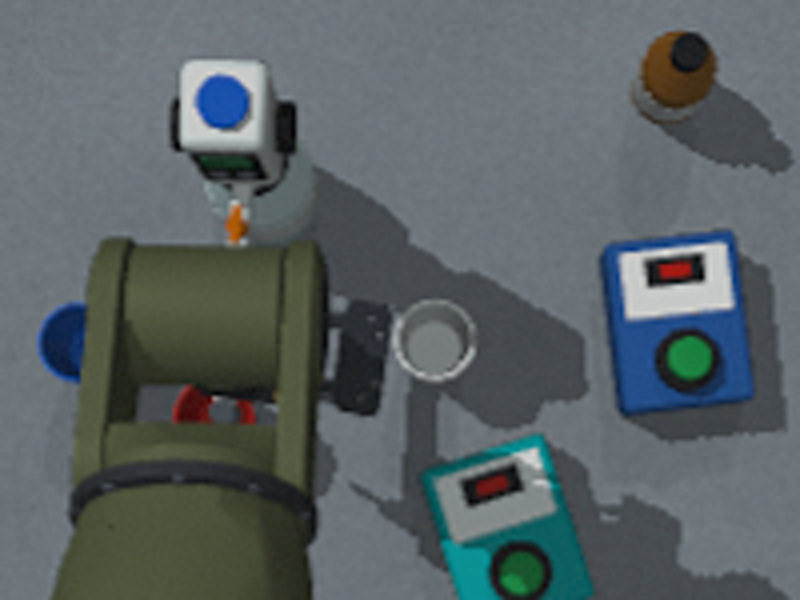

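Run:
```python
from h import *
c=get_calibration("top")
for x,y,z in((227,405,176),(227,405,166),(236,225,185),(215,417,75)): print(at_z(c,215+x/4,95+y/4,z).round(1))
```

```text
[469.8  35.4 176. ]
[470.5  36.5 166. ]
[589.7  25.4 185. ]
[467.6  56.4  75. ]
```

{"op": "jog_arm", "data": {"plan": [0, 0.005, 0, 0, 0, -2, 0, 0.01, 0, 0, 0, -4, 0, 0.013, 0, 0, 0, -5.3, 0, 0.0155, 0, 0, 0, -6.3, 0, 0.0155, 0, 0, 0, -6.3, 0, 0.0155, 0, 0, 0, -6.3, -0.002, 0.005, 0, 0, 0, -6.3, -0.008, -0.025, 0, 0, 0, -6.3, -0.008, -0.025, 0.045, 0, 0, -6.3, -0.008, -0.025, 0.09, 0, 0, -6.3, -0.018, -0.07, 0.09, 0, 0, -6.3, -0.028, -0.115, 0.09, 0, 0, -6.3, -0.038, -0.16, 0.09, 0, 0, -6.3, -0.038, -0.2, 0.09, 0, 0, -6.3, -0.038, -0.2, 0.09, 0, 0, -6.3, -0.038, -0.2, 0.09, 0, 0, -6.3]}}

```text
clock: 5.55
eef_pos: [463.2, -186.8, 238.2]
eef_rot: [-3.141, 0.0, -0.274]
wrist_force: [-0.5, 0.1, 0.1]
finger_gap: 0.6
finger_force: 0.0
```

Run:
```python
from h import *
p,d=camera("top"); cv2.imwrite("pics/t3.png",cv2.resize(p[95:245,215:415,::-1],None,fx=4,fy=4,interpolation=cv2.INTER_CUBIC))
```

```text
(no output)
```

View pics/t3.png

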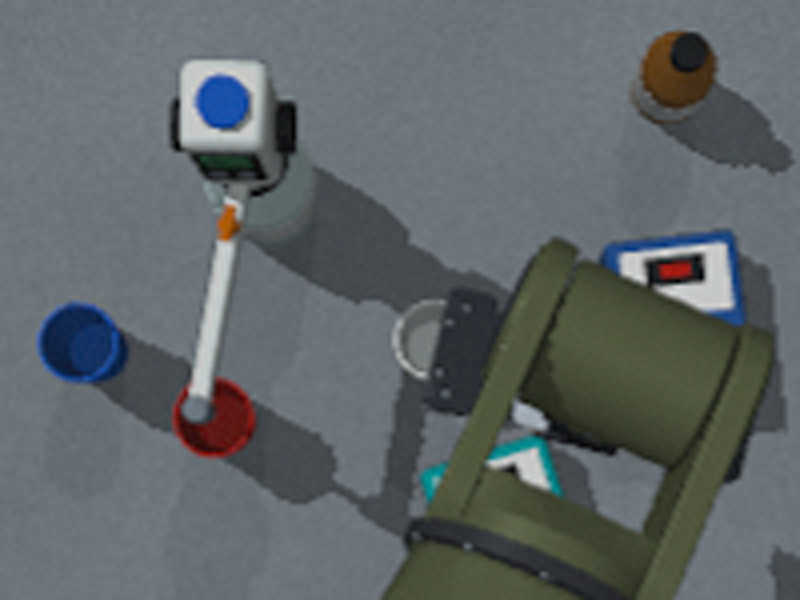

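Run:
```python
from h import *
c=get_calibration("top")
for x,y,z in((198,407,183),(198,407,176),(203,385,176),(225,247,176),(215,417,75)): print(at_z(c,215+x/4,95+y/4,z).round(1))
p=[643,20]
```

```text
[468.6  53.9 183. ]
[469.1  54.8 176. ]
[483.8  51.2 176. ]
[576.5  34.1 176. ]
[467.6  56.4  75. ]
```

The nozzle stands over the red cup, 2 to 4 mm from its centre. Next I'll pin down the button from both cameras.

Run:
```python
from h import *
c=get_calibration("top");s=get_calibration("scene")
for n,k,f in(("top",c,(slice(175,194),slice(376,400))),("scene",s,(slice(198,226),slice(222,258)))):
    p=cv2.imread(f"pics/{n}0.png").astype(int)[f];d=np.load(f"{n}0.npy")[f]
    m=(p[:,:,1]>p[:,:,0]+40)&(p[:,:,1]>p[:,:,2]+40)
    v,u=np.nonzero(m);u0=u+f[1].start;v0=v+f[0].start
    Q=np.array([at_d(k,a,b,d[y,x]) for a,b,x,y in zip(u0,v0,u,v)])
    print(n,m.sum(),np.median(Q,0).round(1),Q.min(0).round(1),Q.max(0).round(1),at_z(k,u0.mean(),v0.mean(),72).round(1))
```

```text
top 91 [ 502.4 -292.6   72.5] [ 487.7 -307.6   66.2] [ 517.3 -277.9   78.2] [ 502.6 -292.6   72. ]
scene 98 [ 504.8 -290.5   72.7] [ 483.8 -305.3   59.6] [ 520.4 -278.    79.6] [ 504.7 -290.7   72. ]
```

{"op": "jog_arm", "data": {"plan": [0.015, -0.04, 0, 0, 0, 0, 0.03, -0.08, 0, 0, 0, 0, 0.0405, -0.1055, 0, 0, 0, 0, 0.0405, -0.1055, -0.04, 0, 0, 0, 0.0405, -0.1055, -0.08, 0, 0, 0, 0.0405, -0.1055, -0.12, 0, 0, 0, 0.0405, -0.1055, -0.15, 0, 0, 0, 0.0405, -0.1055, -0.158, 0, 0, 0, 0.0405, -0.1055, -0.158, 0, 0, 0, 0.0405, -0.1055, -0.158, 0, 0, 0]}}

```text
clock: 6.6
eef_pos: [505.1, -291.5, 82.3]
eef_rot: [3.141, -0.002, -0.271]
wrist_force: [0.1, -0.3, 0.5]
finger_gap: 0.4
finger_force: 0.0
```

Run:
```python
from h import *
p,d=camera("scene"); cv2.imwrite("pics/s4.png",cv2.resize(p[130:290,190:450,::-1],None,fx=3,fy=3,interpolation=cv2.INTER_CUBIC))
```

```text
(no output)
```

View pics/s4.png

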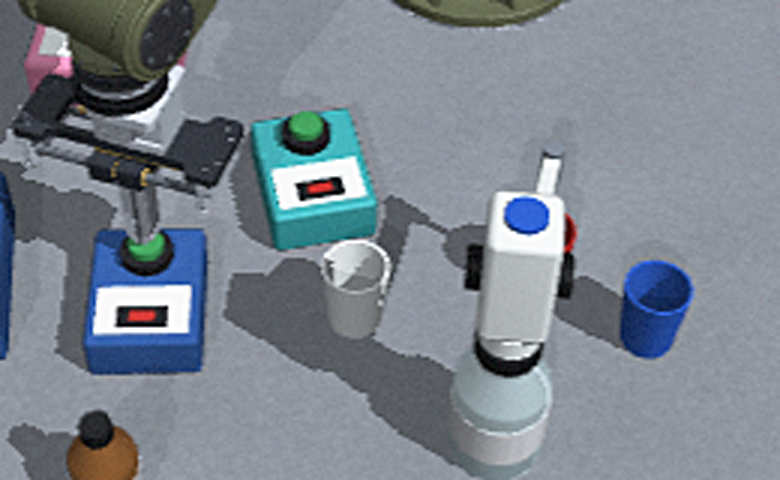

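The fingertips, at crop (145,238), are right above the green button of the small blue console. I'll press now.

{"op": "jog_arm", "data": {"plan": [-0.001, 0, -0.006, 0, 0, 0, -0.001, 0, -0.01, 0, 0, 0, -0.001, 0, -0.012, 0, 0, 0, -0.001, 0, -0.014, 0, 0, 0, -0.001, 0, -0.015, 0, 0, 0, -0.001, 0, -0.015, 0, 0, 0]}}

```text
clock: 7.25
eef_pos: [503.4, -291.6, 66.2]
eef_rot: [3.141, -0.001, -0.272]
wrist_force: [-2.0, 0.7, 8.1]
finger_gap: 1.0
finger_force: 4.2
```

At 8 N, above the 4 N full-down force, the button is on its stop. I'll add 1 mm, hold, then retreat.

{"op": "jog_arm", "data": {"plan": [0, 0, -0.001, 0, 0, 0, 0, 0, -0.001, 0, 0, 0, 0, 0, -0.001, 0, 0, 0]}}

```text
clock: 7.55
eef_pos: [503.5, -291.7, 66.0]
eef_rot: [3.141, -0.001, -0.272]
wrist_force: [-4.8, 3.7, 18.1]
finger_gap: 0.8
finger_force: 8.4
```

{"op": "jog_arm", "data": {"plan": [0, 0, 0.01, 0, 0, 0, 0, 0, 0.04, 0, 0, 0, 0, 0, 0.08, 0, 0, 0, 0, 0, 0.12, 0, 0, 0, 0, 0, 0.15, 0, 0, 0, -0.04, -0.04, 0.15, 0, 0, 0, -0.06, -0.06, 0.15, 0, 0, 0, -0.06, -0.06, 0.15, 0, 0, 0, -0.06, -0.06, 0.15, 0, 0, 0, -0.06, -0.06, 0.15, 0, 0, 0]}}

```text
clock: 8.55
eef_pos: [443.6, -350.9, 214.3]
eef_rot: [-3.141, 0.0, -0.272]
wrist_force: [-0.6, -0.1, -0.3]
finger_gap: 0.1
finger_force: 0.0
```

Run:
```python
from h import *
p,d=camera("top"); cv2.imwrite("pics/t5.png",cv2.resize(p[95:245,215:415,::-1],None,fx=4,fy=4,interpolation=cv2.INTER_CUBIC))
```

```text
(no output)
```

View pics/t5.png

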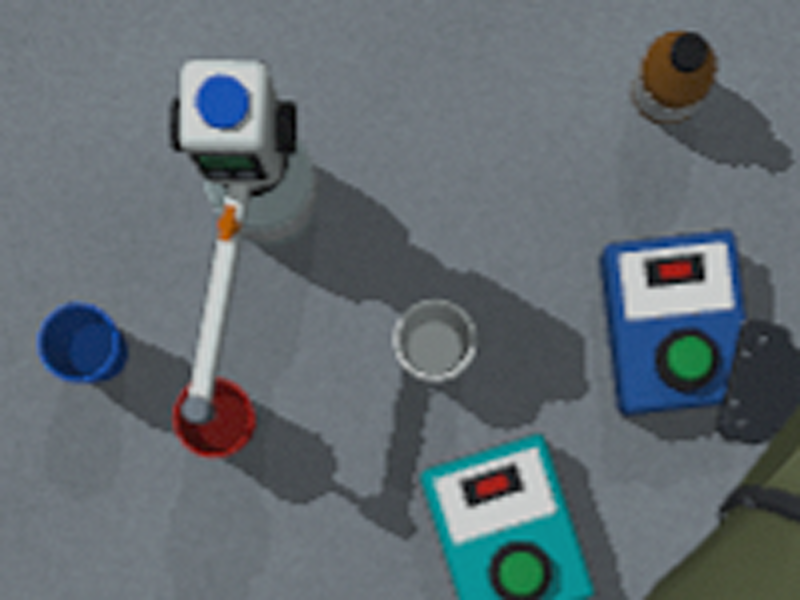

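The nozzle sleeve at (198,407) is over the red cup. The cups are where they began, the button at (690,355) is up again, and the gripper is clear.

```bash
python3 -c "
from cell import manip; print(manip.sign_off())"
```

```text
the job is handed in; nothing more can be done
None
```

The spout was pushed until its nozzle measured 2–4 mm from the red cup's centre, the small blue console's green button was pressed to its stop and came back up, nothing loose had visibly moved in the last top view (the pH tester was outside that crop), and the job is handed in; no verdict came back.

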